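# Unstack the food boxes into their trays

## Task

Take the two stacks of food boxes apart and set each one down flat inside the bamboo tray made for its shape and size: long box in the long tray, medium box in the medium tray, small box in the small tray, round tub in the round tray. There is food in them, so keep them level and do not drop them, and leave the salt shaker and the spice jar standing where they are.

Things in the scene. Friction and masses are not known exactly. Their poses are not given: they have to be found in the camera images.
- long_box: Closed food box, rectangular, grey body with a flat white lid (a thin dark groove runs round the lid near its edge). 52 mm wide (its own x) by 120 mm long (its own y) by 38 mm high (z up), 0.18 to 0.33 kg. Straight sides, safe to grip across the width. Origin: centre of the underside. The longest box; it stands on the worktop and carries the small box or the round tub on its lid.
- medium_box: Closed food box, rectangular, grey body with a flat white lid (a thin dark groove runs round the lid near its edge). 52 mm wide (its own x) by 88 mm long (its own y) by 38 mm high (z up), 0.13 to 0.25 kg. Straight sides, safe to grip across the width. Origin: centre of the underside. It stands on the worktop and carries the other of the small box and the round tub on its lid.
- small_box: Closed food box, rectangular, grey body with a flat white lid (a thin dark groove runs round the lid near its edge). 44 mm wide (its own x) by 64 mm long (its own y) by 38 mm high (z up), about 0.10 kg. Straight sides, safe to grip across the width. Origin: centre of the underside. The smallest rectangular box; at the start it stands on the lid of the long or the medium box (its underside 38 mm above the worktop).
- round_tub: Closed round food tub, grey body with a flat white lid (a thin dark groove near its edge), 50 mm diameter, 38 mm high (z up), straight sides, about 0.10 kg. Origin: centre of the underside. At the start it stands on the lid of the long or the medium box, the one without the small box (its underside 38 mm above the worktop).
- long_tray: Low open tray of light bamboo with a cork floor, rectangular, fixed to the worktop, empty at the start. Inside 66 mm (its own x) by 134 mm (its own y); walls 4 mm thick; floor 4 mm above the worktop, rim 10 mm above the worktop. Origin: centre of the underside, on the worktop. Own tray of the long box.
- medium_tray: Low open tray of light bamboo with a cork floor, rectangular, fixed to the worktop, empty at the start. Inside 66 mm (its own x) by 102 mm (its own y); walls 4 mm thick; floor 4 mm above the worktop, rim 10 mm above the worktop. Origin: centre of the underside, on the worktop. Own tray of the medium box.
- small_tray: Low open tray of light bamboo with a cork floor, rectangular, fixed to the worktop, empty at the start. Inside 58 mm (its own x) by 78 mm (its own y); walls 4 mm thick; floor 4 mm above the worktop, rim 10 mm above the worktop. Origin: centre of the underside, on the worktop. Own tray of the small box.
- round_tray: Low open round tray of light bamboo with a cork floor, fixed to the worktop, empty at the start. Inside diameter 64 mm, wall 4 mm thick, floor 4 mm and rim 10 mm above the worktop. Origin: centre of the underside, on the worktop. Own tray of the round tub.
- shaker: Bystander: small clear salt shaker with a grey top, 44 mm diameter, 90 mm high, loose, standing among the trays and boxes. Origin: centre of the underside.
- spice: Bystander: slim spice jar with a black cap, 41 mm diameter, 105 mm high, loose, among the trays. Origin: centre of the underside. Room note: wall cabinets overhang the back of the worktop, front (with handles) about 0.58 m ahead of the base, underside 0.46 m up; carry things low (undersides 0.12 m up clear all that stands near the trays) and come in near the base.
There are look-alikes about, which are no part of the job. Leave any brown or turquoise look-alike of the round_tub alone.

How it is judged (in metres and radians):
At the end, for the whole second after the job is handed in: Each of the four containers stands upright on the floor of its own tray, inside the rim (centre within 14 mm of the tray's centre, underside within 3 mm of the tray's floor, the boxes' long sides along the tray's within 0.2 rad), released and at rest (horizontal distance between long_box and long_tray below 0.014 m and z of long_box in the frame of long_tray between 0.001 and 0.007 m and angle between each of long_box, medium_box, small_box, round_tub's own z axis and vertical below 0.06 rad and linear speed of each of long_box, medium_box, small_box, round_tub below 0.02 m/s and contact force between each of long_box, medium_box, small_box, round_tub and the fingers below 0.1 N and angle between the y axis of long_box and the y axis of long_tray, either way round below 0.2 rad and horizontal distance between medium_box and medium_tray below 0.014 m and z of medium_box in the frame of medium_tray between 0.001 and 0.007 m and angle between the y axis of medium_box and the y axis of medium_tray, either way round below 0.2 rad and horizontal distance between small_box and small_tray below 0.014 m and z of small_box in the frame of small_tray between 0.001 and 0.007 m and angle between the y axis of small_box and the y axis of small_tray, either way round below 0.2 rad and horizontal distance between round_tub and round_tray below 0.014 m and z of round_tub in the frame of round_tray between 0.001 and 0.007 m); the robot touches nothing.
It fails at once if a food box or the tub was tipped by more than about 25 degrees (angle between any of long_box, medium_box, small_box, round_tub's own z axis and vertical above 0.45 rad).
It fails at once if a food box or the tub was dropped (fell freely faster than 0.8 m/s, about 3 cm) ((linear speed of long_box above 0.8 m/s and contact force between long_box and the fingers below 0.3 N) or (linear speed of medium_box above 0.8 m/s and contact force between medium_box and the fingers below 0.3 N) or (linear speed of small_box above 0.8 m/s and contact force between small_box and the fingers below 0.3 N) or (linear speed of round_tub above 0.8 m/s and contact force between round_tub and the fingers below 0.3 N)).
It fails at once if the salt shaker or the spice jar was pushed more than 25 mm or tipped over (distance of any of shaker, spice from where it was at the start of the episode above 0.025 m or angle between any of shaker, spice's own z axis and vertical above 0.4 rad).
It also fails if it takes over 109 s, if anything falls off the work surface, if the arm or the gripper's body presses on something with over 40 N, if the wrist force passes 120 N, or if a joint passes its speed limit or range.

## Robot

A 6-joint arm with a two-finger parallel gripper is mounted at the origin on a cart in front of the work surface, level with it; the furniture and walls round the work are solid. World frame = base frame: x ahead of the robot, y to its left, z up, the work surface at z = 0. Lengths are in mm, angles in rad, forces in N, time in s.
With the tool pointing down it reaches from about 275 to 750 mm from the base axis. Payload 10.2 kg.
Tool frame: the origin (TCP) lies on the centre line of the jaws, within the pads' length; the fingertips stand 17 mm ahead of it and the grasp point (between the pads) lies 2 mm behind it; z points along the fingers, y is the line along which they close (so a half turn about z gives the same grasp; the last joint's range is limited). The gripper opens to 85 mm and grips with 20 to 120 N. Pads are 22 mm wide; open, the fingers measure 114 mm over their backs; the gripper's body (76 mm by 85 mm) begins 54 mm behind the grasp point. The pads swing forward as they close: fully open they stand 13 mm farther back than shut.
Start: joints at [-1.483, 0.313, 1.498, -0, 1.331, -0.223], TCP at [160.543, -499.857, 248.294] pointing down, gripper open.
Joint ranges: [-2.94, 2.94], [-0.97, 2.17], [0.19, 2.56], [-1.23, 4.37], [0.02, 3.11], [-2.88, 2.88]. Speed limits (rad/s): [2.39, 2.39, 3.01, 3.14, 3.14, 3.14].

## Interface

Orientations are given as [roll, pitch, yaw] about the fixed x, y, z axes, in that order (R = Rz(yaw) Ry(pitch) Rx(roll)).
In Python, from cell import sensors, snapshot, get_calibration, job gives the robot as it stands.
- The arm moves only by the tool step_arm, never from a script. Its argument "motion" is one flat list of numbers, 6 for each row, row after row: the shift along the tool's x, y, z scaled (see below), then the turn, a rotation vector about the tool's x, y, z scaled (see below). In form: [tx, ty, tz, rx, ry, rz, tx, ty, tz, rx, ry, rz, ...]. A call has 1 to 10 rows; each row shifts and turns the commanded pose from where the row before left it, along the tool's axes as they then stand; what a row does not reach is not made up. The controller multiplies each number of a shift by 3 cm and each number of a turn by 0.12 rad. A row lasts 1/10 s, in which the tool goes at most 50 mm and 8.59 degrees, less where a joint would pass 70% of its speed; a pose out of reach is approached as far as the arm can. A call with a number of a shift or a turn outside -1 to 1 is refused whole. A call with a gripper value outside its range is refused whole. "fingers" is the opening, from 0 (shut) to 1 (fully open), set as the call begins (left out, the last holds). The fingers move at their own pace and stop on an object; the grip force is fixed at half the most. Time passes only in rows, so rows that do not move let the fingers close. It gives the time, the measured TCP pose, the force, the opening and the grip force at its end, in the units of the state.
- sensors.sense(): the state, without advancing time (a new reading comes with each control period).
- snapshot(name): name is "scene" or "top" or "wrist"; returns (picture, depth): 420x560x3 uint8, red, green, blue; 420x560 float32, mm along the optical axis (not along the pixel's ray), 0 where there is no reading.
- get_calibration(name): a dict with "vertical_fov" (degrees; the focal length in pixels is half the picture's height over the tangent of half this angle, whatever the lens; pixels are square), "cx", "cy" (the principal point, pixels), "k1" (the pictures are not rectified: a ray, as slopes to the right and down, at radius r is drawn at 1 + k1 r^2 times it, then the intrinsics apply), "position" and "rotation" of the camera in the world; the wrist camera has in their place "hand_eye" (4x4, takes a point from camera to tool coordinates, whose origin is the TCP and whose axes are the flange's). Camera axes: x right, y down, z forward; pixel columns grow to the right and rows downward; lengths in mm; the calibration is good to about 2 mm. A picture is of the moment at which its call begins: read the wrist's pose just before it. get_calibration takes no time and is no camera call.
- job.job_done(): hands the job in; it is judged then, once.
The state is a dict: "time_s": time; "joints": joint angles; "dq": joint speeds; "joint_torque": joint torques, N m; "position": TCP position; "ee_rot": TCP orientation; "wrist_force": force on the tool from outside, world axes, zero at the start; "wrist_torque": the same for the moment, N m; "gripper_width": finger opening in mm; "grip_force": force on a finger pad.
Only numpy, scipy, OpenCV 4.12 (cv2) and the standard library are available. Lean on these libraries where they do the work, as an engineer would, in place of code of your own. Each camera call takes 0.05 s, during which the arm holds its last target. There are 200 camera calls.

## Working session

There is one attempt and no reset: what is moved stays moved. The work goes in short steps, Python scripts to look and compute and a tool call to move; the robot and the scene stay as the last step left them, time stands still between calls to the robot, and variables do not carry over. Pictures are saved under pics/ and viewed, at most 14 in all, crops included, and the job is handed in when it is done.

Besides the shell and the picture viewer there is one more tool, called after "Request:" as name(argument=value, ...), one argument or row to a line, values as JSON. step_arm: Moves the arm, as the interface text tells. Its arguments: {"type":"object","properties":{"motion":{"type":"array","items":{"type":"number"}},"fingers":{"type":"number"}},"required":["motion"]}

```bash
mkdir -p pics; ls
cat > h.py <<'E'
import numpy as np, cv2
from cell import sensors, snapshot, get_calibration, job
from scipy.spatial.transform import Rotation as R
def cloud(name):
    s=sensors.sense(); c=get_calibration(name); im,d=snapshot(name)
    f=210/np.tan(np.radians(c['vertical_fov']/2))
    K=np.array([[f,0,c['cx']],[0,f,c['cy']],[0,0,1.]])
    v,u=np.mgrid[0:420,0:560]
    p=cv2.undistortPoints(np.stack([u,v],-1).reshape(-1,1,2).astype(float),K,np.array([c['k1'],0,0,0.])).reshape(420,560,2)
    P=np.dstack([p,np.ones((420,560))])*d[...,None]
    if 'hand_eye' in c:
        H=np.array(c['hand_eye']); P=P@H[:3,:3].T+H[:3,3]
        P=P@R.from_euler('xyz',s['ee_rot']).as_matrix().T+np.array(s['position'])
    else: P=P@np.array(c['rotation']).T+np.array(c['position'])
    P[d==0]=np.nan
    return im,P,d
def save(n,im): cv2.imwrite('pics/'+n+'.png',im[...,::-1])
E
python3 - <<'E'
from h import *
print(sensors.sense())
for n in('top','scene'):
    im,P,d=cloud(n); save(n,cv2.resize(im,(800,600))); np.savez(n,im=im,P=P); print(get_calibration(n)['position'])
E
```

```text
pics
{'time_s': 0.0, 'joints': array([-1.48339232e+00,  3.13469415e-01,  1.49846727e+00, -1.96444965e-05,
        1.33103334e+00, -2.23463761e-01]), 'dq': array([ 0.00216794, -0.00111392, -0.00144054,  0.00018495,  0.00099111,
       -0.0001181 ]), 'joint_torque': array([-1.13557817e-03, -4.12269044e+01, -2.59748125e+01, -2.39046940e-04,
        4.16213574e-03,  1.71244555e-06]), 'position': array([ 160.51892638, -499.59154487,  247.71377886]), 'ee_rot': array([-3.14024531e+00, -2.86633467e-04,  3.10872251e-01]), 'wrist_force': array([ 0.19542801,  0.35236376, -0.15756095]), 'wrist_torque': array([0.03731056, 0.00233741, 0.00904166]), 'grip_force': 0.0, 'gripper_width': 85.64309392037863}Traceback (most recent call last):
  File "<stdin>", line 4, in <module>
  File "h.py", line 14, in cloud
    else: P=P@np.array(c['rotation']).T+np.array(c['position'])
            ~~~~~~~~~~~~~~~~~~~~~~~~~~~^~~~~~~~~~~~~~~~~~~~~~~~
ValueError: operands could not be broadcast together with shapes (420,560) (3,)
```

```bash
sed -i "s/else: P=P@np.array(c\['rotation'\]).T/else: P=P@(R.from_euler('xyz',c['rotation']).as_matrix() if np.size(c['rotation'])==3 else np.array(c['rotation'])).T/" h.py
python3 - <<'E'
from h import *
for n in('top','scene'):
    im,P,d=cloud(n); save(n,cv2.resize(im,(800,600))); np.savez(n,im=im,P=P); c=get_calibration(n);print(c, P[210,280],P[300,280])
E
```

```text
{'vertical_fov': 45.9350698426923, 'cx': 281.72452338561664, 'cy': 206.47587538664183, 'k1': -0.14967612286436605, 'position': array([ 311.22512768,   22.02809284, 1089.44388982]), 'rotation': array([-2.9831417 , -0.01809929, -1.55300244])} [477.03417311   9.15053117   3.99001172] [287.63766014   9.61194572 271.32610527]
{'vertical_fov': 53.11340359772559, 'cx': 281.3823067427027, 'cy': 212.51508943985166, 'k1': -0.044766493546733004, 'position': array([-100.92520426,  386.24091982,  642.45139764]), 'rotation': array([-2.28910195,  0.00434353, -2.1741929 ])} [512.82865732 -29.42850543   2.35762047] [308.55526518 110.71026548 -11.03676329]
```

View pics/top.png

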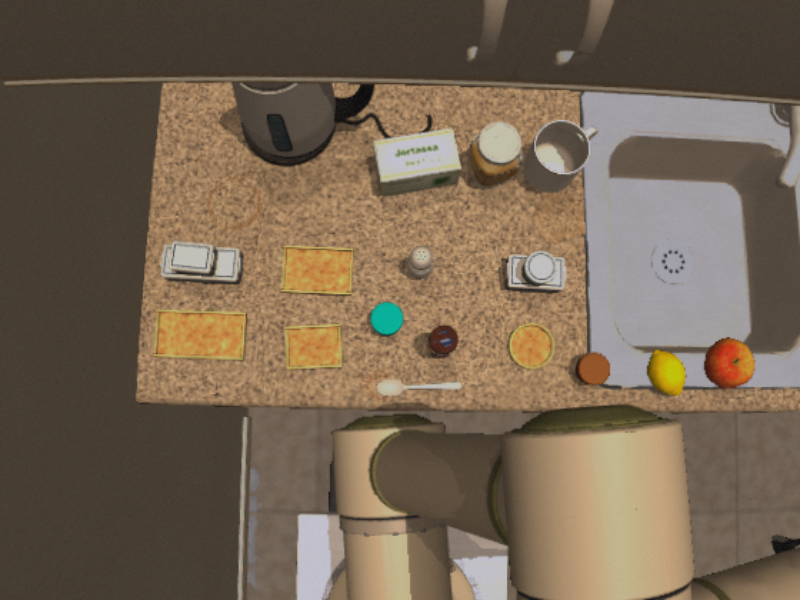

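View pics/scene.png

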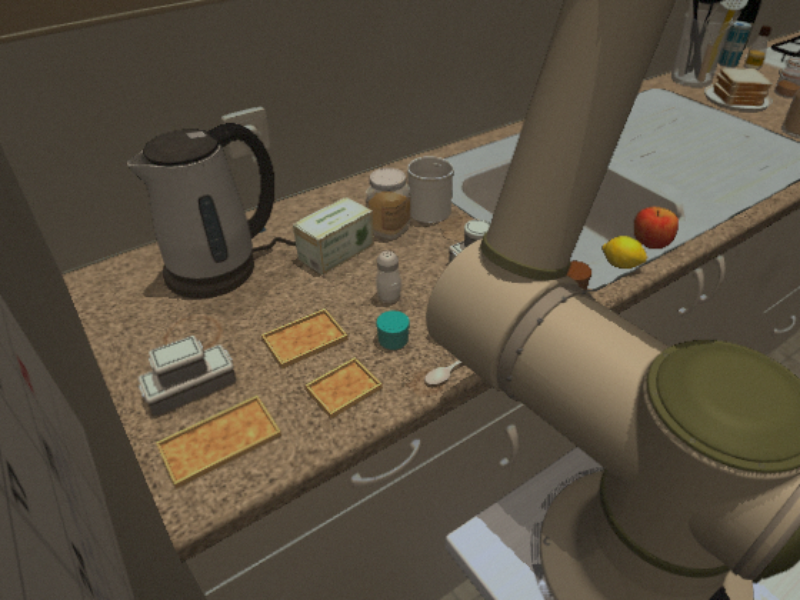

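```bash
cat > m.py <<'E'
from h import *
D=np.load('top.npz'); im=D['im'];P=D['P']
hsv=cv2.cvtColor(im,cv2.COLOR_RGB2HSV).astype(int)
Z=P[...,2]
def rect(mask,box,name):
    u0,v0,u1,v1=[int(round(b*.7)) for b in box]
    m=np.zeros(mask.shape,bool); m[v0:v1,u0:u1]=mask[v0:v1,u0:u1]
    n,l,st,_=cv2.connectedComponentsWithStats(m.astype(np.uint8))
    k=1+st[1:,4].argmax(); m=cv2.morphologyEx((l==k).astype(np.uint8),cv2.MORPH_CLOSE,np.ones((5,5)))>0
    q=P[m]; q=q[np.isfinite(q[:,2])]
    z=np.median(q[:,2]); q=q[abs(q[:,2]-z)<8]
    (c,s,a)=cv2.minAreaRect(q[:,:2].astype(np.float32))
    print(name,'c',np.round(c,1),'size',np.round(s,1),'ang',round(a,1),'z',round(float(z),1),'n',m.sum(), 'mean',q[:,:2].mean(0).round(1))
cork=(hsv[...,1]>110)&(hsv[...,2]>140)
for n,b in dict(long_tray=(148,303,255,368),med_tray=(275,240,360,300),small_tray=(280,318,350,375),round_tray=(502,318,562,375)).items(): rect(cork,b,n)
for n,b,lo,hi in [('long',(155,235,250,290),28,50),('small',(155,235,250,290),66,90),('med',(500,240,575,300),28,50),('tub',(500,240,575,300),66,90),('shaker',(395,235,440,285),60,110),('spice',(420,315,470,362),85,125),('turq',(365,295,410,340),25,60),('brown',(570,345,615,390),20,60),('milk',(365,120,465,195),60,300),('jar',(465,110,525,190),60,300),('mug',(525,110,600,190),60,300),('kettle',(225,75,340,165),100,400)]:
    rect((Z>lo)&(Z<hi),b,n)
t=(Z>-20)&(Z<20)
for u,v in[(260,250),(380,230),(480,330),(260,370),(580,250)]: print(P[int(v*.7),int(u*.7)].round(1))
E
python3 m.py
```

```text
long_tray c [418.4 321.7] size [147.4  77.5] ang 89.5 z 4.5 n 2156 mean [417.2 320.6]
med_tray c [523.6 141. ] size [113.9  77.3] ang 88.7 z 4.6 n 1661 mean [522.8 140.1]
small_tray c [403.2 140.3] size [69.1 93.3] ang 3.0 z 4.7 n 1231 mean [402.9 142.2]
round_tray c [ 411. -197.] size [74.3 71.7] ang 0.3 z 4.7 n 859 mean [ 411.2 -195.9]
long c [525.  318.4] size [126.2  53. ] ang 88.0 z 37.8 n 659 mean [519.3 304.2]
small c [526.3 321. ] size [70.5 45. ] ang 85.0 z 75.9 n 630 mean [524.7 319.6]
med c [ 520.8 -196.8] size [92.4 52.5] ang 88.8 z 38.1 n 551 mean [ 516.7 -191.2]
tub c [ 520.7 -195.7] size [47.  47.9] ang 71.2 z 76.4 n 427 mean [ 519.9 -195.3]
shaker c [530.4 -19. ] size [33.  31.5] ang 1.0 z 85.2 n 224 mean [529.  -18.5]
spice c [408.  -51.2] size [38.1 39.7] ang 45.6 z 105.3 n 336 mean [407.6 -50.8]
turq c [444.   29.9] size [48.7 47.3] ang 46.2 z 38.4 n 420 mean [444.1  30.3]
brown c [ 374.  -284.3] size [48.1 47.3] ang 26.2 z 40.1 n 421 mean [ 374.3 -283.4]
milk c [689.1 -10.7] size [ 68.2 124.6] ang 11.5 z 75.0 n 1802 mean [687.9 -10.6]
jar c [ 698.4 -130.9] size [64.3 65.1] ang 53.1 z 108.4 n 1126 mean [ 697.5 -130.6]
mug c [ 707.4 -228.7] size [ 83.2 103. ] ang 68.9 z 84.6 n 772 mean [ 705.2 -234.1]
kettle c [727.7 186. ] size [ 53.5 126.7] ang 6.2 z 165.7 n 2349 mean [718.8 177.1]
[554.  232.7  -4.9]
[588.9  42.8   0.8]
[ 435.4 -116.1   -1.2]
[364.2 222.5   0.4]
[ 564.2 -277.     0.6]
```

Request:
step_arm(
  motion=[0, 0, 0, 0, 0, -1, 0, 0, 0, 0, 0, -1, 0, 0, 0, 0, 0, -1, 0, 0, 0, 0, 0, -1, 0, 0, 0, 0, 0, -1, 0, 0, 0, 0, 0, -1, 0, 0, 0, 0, 0, -1, 0, 0, 0, 0, 0, -1, 0, 0, 0, 0, 0, -1, 0, 0, 0, 0, 0, -1],
  fingers=1,
)

```text
time_s: 1.15
position: [160.5, -499.7, 248.1]
ee_rot: [-3.142, -0.001, 1.516]
wrist_force: [0.7, 0.4, 0.1]
gripper_width: 85.4
grip_force: 0.0
```

Request:
step_arm(
  motion=[0, 0, 0, 0, 0, -0.5, 0, 0, 0, 0, 0, 0],
)

```text
time_s: 1.35
position: [160.5, -499.8, 248.1]
ee_rot: [-3.142, -0.0, 1.571]
wrist_force: [0.2, -0.5, 0.5]
gripper_width: 85.2
grip_force: 0.0
```

Request:
step_arm(
  motion=[0.8, 0.95, 0.1, 0, 0, 0, 0.8, 0.95, 0.1, 0, 0, 0, 0.8, 0.95, 0.1, 0, 0, 0, 0.8, 0.95, 0.1, 0, 0, 0, 0.8, 0.95, 0.1, 0, 0, 0, 0.8, 0.95, 0.1, 0, 0, 0, 0.8, 0.95, 0.1, 0, 0, 0, 0.8, 0.95, 0.1, 0, 0, 0, 0.8, 0.95, 0.1, 0, 0, 0, 0.8, 0.95, 0.1, 0, 0, 0],
)

```text
time_s: 2.35
position: [446.6, -258.6, 218.2]
ee_rot: [-3.142, 0.0, 1.569]
wrist_force: [0.2, -0.2, 0.4]
gripper_width: 85.3
grip_force: 0.0
```

Request:
step_arm(
  motion=[0.7, 0.8, 0.2, 0, 0, 0, 0.7, 0.8, 0.2, 0, 0, 0, 0.7, 0.8, 0.2, 0, 0, 0, 0, 0, 0, 0, 0, 0, 0, 0, 0, 0, 0, 0],
)

```text
time_s: 2.85
position: [517.5, -196.6, 200.0]
ee_rot: [-3.141, -0.0, 1.571]
wrist_force: [0.5, 0.6, 0.2]
gripper_width: 85.3
grip_force: 0.0
```

```bash
cat > w.py <<'E'
from h import *
import sys
im,P,d=cloud('wrist'); n=sys.argv[1]; np.savez(n,im=im,P=P); save(n,im)
Z=P[...,2]
for lo,hi in [(30,45),(68,84)]:
    m=((Z>lo)&(Z<hi)).astype(np.uint8); N,l,st,_=cv2.connectedComponentsWithStats(m)
    for k in range(1,N):
        if st[k,4]>1500:
            q=P[l==k]; c,s,a=cv2.minAreaRect(q[:,:2].astype(np.float32)); print('z',np.median(q[:,2]).round(1),'c',np.round(c,1),'size',np.round(s,1),'ang',round(a,1),'px',st[k])
print(sensors.sense()['position'], sensors.sense()['joints'].round(2))
E
python3 w.py w1
```

```text
z 37.5 c [ 522.6 -171.3] size [43.7 52.1] ang 87.9 px [ 253  143   66   54 2177]
z 74.2 c [686.8 -59. ] size [43.7 27.9] ang 11.1 px [ 496    0   64   43 2371]
z 77.6 c [ 681.  -128.5] size [78.9 42.7] ang 85.6 px [ 480   65   80  114 1573]
z 75.8 c [ 521.6 -193.7] size [48.6 49.1] ang 89.9 px [ 251  176   68   67 3538]
[ 517.23751562 -197.1448453   200.28450679] [-0.58  0.42  1.48 -0.    1.24 -0.57]
```

View pics/w1.png

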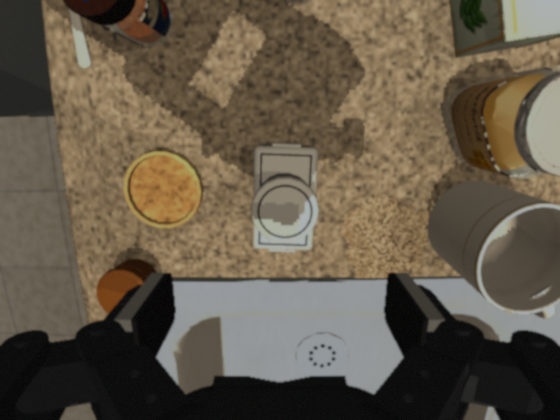

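Request:
step_arm(
  motion=[0.08, 0.13, 0.5, 0, 0, 0, 0, 0, 0.8, 0, 0, 0, 0, 0, 0.8, 0, 0, 0, 0, 0, 0.8, 0, 0, 0, 0, 0, 0.8, 0, 0, 0, 0, 0, 0.5, 0, 0, 0, 0, 0, 0.3, 0, 0, 0, 0, 0, 0, 0, 0, 0],
)

```text
time_s: 3.7
position: [520.7, -194.9, 64.7]
ee_rot: [-3.14, -0.001, 1.569]
wrist_force: [-0.1, -0.0, 0.3]
gripper_width: 85.0
grip_force: 0.0
```

Request:
step_arm(
  motion=[0, 0, 0, 0, 0, 0, 0, 0, 0, 0, 0, 0, 0, 0, 0, 0, 0, 0, 0, 0, 0, 0, 0, 0, 0, 0, 0, 0, 0, 0, 0, 0, 0, 0, 0, 0, 0, 0, 0, 0, 0, 0],
  fingers=0,
)

```text
time_s: 4.4
position: [521.9, -194.8, 66.6]
ee_rot: [3.14, 0.001, 1.571]
wrist_force: [-1.0, 0.2, 6.5]
gripper_width: 48.1
grip_force: 62.0
```

Run:
```python
from h import *
D=np.load('w1.npz');im=D['im'];P=D['P'];hsv=cv2.cvtColor(im,cv2.COLOR_RGB2HSV).astype(int)
m=((hsv[...,1]>110)&(hsv[...,2]>120)&(P[...,2]<20)).astype(np.uint8); m[:,240:]=0
N,l,st,_=cv2.connectedComponentsWithStats(m);k=1+st[1:,4].argmax();q=P[l==k];print(st[k],cv2.minAreaRect(q[:,:2].astype(np.float32)),q.mean(0))
```

```text
[ 123  151   79   78 4538] ((408.9987487792969, -194.15245056152344), (75.5030288696289, 74.9519271850586), 81.26595306396484) [ 410.31239882 -192.61546736    4.83594486]
```

Request:
step_arm(
  motion=[0, 0, -0.2, 0, 0, 0, 0, 0, -0.4, 0, 0, 0, 0, 0, -0.4, 0, 0, 0, 0, -0.3, 0, 0, 0, 0, 0, -0.6, 0, 0, 0, 0, 0, -0.8, 0, 0, 0, 0, 0, -0.8, 0, 0, 0, 0, 0, -0.7, 0.2, 0, 0, 0, 0, -0.4, 0.4, 0, 0, 0, 0, -0.1, 0.4, 0, 0, 0],
)

```text
time_s: 5.4
position: [408.8, -194.2, 65.2]
ee_rot: [-3.141, -0.0, 1.57]
wrist_force: [0.2, -0.3, -0.2]
gripper_width: 48.5
grip_force: 62.0
```

Request:
step_arm(
  motion=[-0.02, 0, 0.4, 0, 0, 0, 0, 0, 0.3, 0, 0, 0, 0, 0, 0, 0, 0, 0, 0, 0, 0, 0, 0, 0],
)

```text
time_s: 5.8
position: [410.5, -195.1, 44.5]
ee_rot: [3.141, 0.0, 1.571]
wrist_force: [0.9, 0.1, -1.3]
gripper_width: 48.4
grip_force: 62.0
```

Run:
```python
from h import *
im,P,d=cloud('wrist');save('w2',im)
im2,P,d=cloud('top');save('t2',cv2.resize(im2[130:300,300:460],None,fx=4,fy=4)[:600,:])
```

```text
(no output)
```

View pics/w2.png

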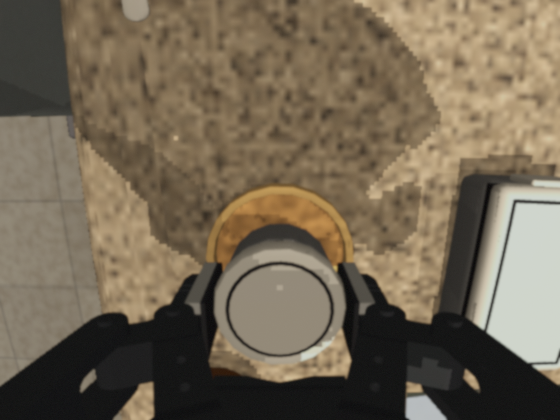

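Run:
```python
from h import *
from scipy.optimize import least_squares
im,P,d=cloud('wrist');hsv=cv2.cvtColor(im,cv2.COLOR_RGB2HSV).astype(int);Z=P[...,2]
print(sensors.sense()['position'])
m=(Z>46)&(Z<66);m[:235]=0;m[365:]=0;m[:,:222]=0;m[:,338:]=0
print('lid z',np.median(Z[m]),cv2.minEnclosingCircle(P[m][:,:2].astype(np.float32)))
# outer ring upper edge: first cork pixel per column
c=(hsv[...,1]>110)&(hsv[...,2]>90)&(Z<25)&(Z>-5); c[:,:200]=0;c[:,360:]=0;c[:180]=0
pts=[P[np.argmax(c[:,u]),u,:2] for u in range(225,336) if c[:,u].any()]
pts=np.array(pts);r=least_squares(lambda x:np.hypot(*(pts-x).T)-36,[410,-195],loss='soft_l1');print(r.x,np.std(r.fun),len(pts))
```

```text
[ 410.67761798 -195.18310775   44.77022607]
lid z 54.08946977587644 ((411.0783386230469, -194.47621154785156), 25.146682739257812)
[ 410.961873   -192.64004507] 0.15509292207573078 111
```

Request:
step_arm(
  motion=[0.05, 0, 0.2, 0, 0, 0, 0, 0, 0.15, 0, 0, 0, 0, 0, 0.05, 0, 0, 0, 0, 0, 0, 0, 0, 0],
)

```text
time_s: 6.35
position: [410.3, -193.3, 32.5]
ee_rot: [-3.141, -0.001, 1.571]
wrist_force: [-3.1, 2.7, 8.4]
gripper_width: 48.2
grip_force: 63.2
```

Request:
step_arm(
  motion=[0, 0, 0, 0, 0, 0, 0, 0, 0, 0, 0, 0, 0, 0, 0, 0, 0, 0, 0, 0, 0, 0, 0, 0, 0, 0, 0, 0, 0, 0, 0, 0, 0, 0, 0, 0, 0, 0, 0, 0, 0, 0],
  fingers=1,
)

```text
time_s: 7.05
position: [410.5, -193.6, 32.3]
ee_rot: [3.142, 0.0, 1.571]
wrist_force: [0.9, -0.0, 0.7]
gripper_width: 85.6
grip_force: 0.0
```

Request:
step_arm(
  motion=[0, 0, -0.5, 0, 0, 0, 0, 0, -1, 0, 0, 0, 0, 0, -1, 0, 0, 0, 0, 0, -1, 0, 0, 0, 0, 0, -1, 0, 0, 0, 0, 0, -0.5, 0, 0, 0, 0, 0, 0, 0, 0, 0],
)

```text
time_s: 7.75
position: [411.1, -194.1, 184.0]
ee_rot: [3.138, 0.003, 1.571]
wrist_force: [0.3, -0.7, 0.2]
gripper_width: 85.3
grip_force: 0.0
```

```bash
python3 w.py w3
```

```text
z 37.6 c [ 520.9 -195.4] size [93.3 52.1] ang 87.3 px [ 378  148   77  113 6975]
z 41.7 c [ 410.8 -192.3] size [48.7 49.2] ang 51.5 px [ 246  173   64   63 3110]
z 39.5 c [ 375.1 -281.8] size [49.3 48.7] ang 38.4 px [ 207  277   59   55 2538]
[ 410.53809241 -193.64043243  182.50835108] [-0.7   0.22  1.8   0.    1.12 -0.7 ]
```

View pics/w3.png

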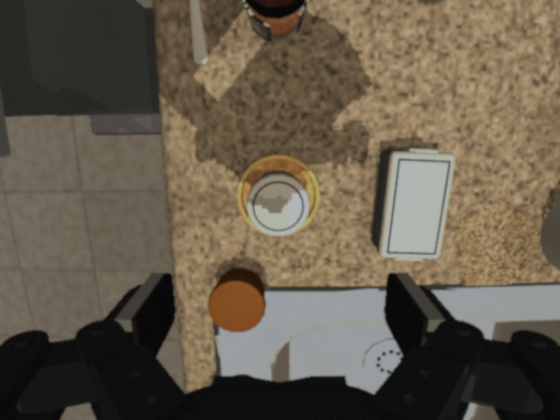

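Request:
step_arm(
  motion=[-0.06, 0.5, 0, 0, 0, 0, 0, 1, 0.2, 0, 0, 0, 0, 1, 0.4, 0, 0, 0, 0, 0.8, 0.8, 0, 0, 0, 0, 0.38, 0.8, 0, 0, 0, 0, 0, 0.9, 0, 0, 0.27, 0, 0, 0.9, 0, 0, 0, 0, 0, 0.7, 0, 0, 0, 0, 0, 0.38, 0, 0, 0, 0, 0, 0.1, 0, 0, 0],
)

```text
time_s: 8.8
position: [519.9, -194.8, 25.0]
ee_rot: [-3.139, -0.002, 1.538]
wrist_force: [-0.5, 0.2, -0.4]
gripper_width: 85.5
grip_force: 0.0
```

Request:
step_arm(
  motion=[0, 0, 0, 0, 0, 0, 0, 0, 0, 0, 0, 0, 0, 0, 0, 0, 0, 0, 0, 0, 0, 0, 0, 0, 0, 0, 0, 0, 0, 0, 0, 0, 0, 0, 0, 0, 0, 0, 0, 0, 0, 0],
  fingers=0,
)

```text
time_s: 9.5
position: [521.4, -195.7, 28.1]
ee_rot: [3.14, 0.001, 1.538]
wrist_force: [-0.9, 0.2, 7.4]
gripper_width: 51.2
grip_force: 63.9
```

Request:
step_arm(
  motion=[0, 0, -0.2, 0, 0, 0, 0, 0, -0.6, 0, 0, 0, 0, 0, -1, 0, 0, 0, 0, 0, -1, 0, 0, 0, 0, 0, -0.8, 0, 0, 0, 0, 0, -0.5, 0, 0, 0, 0, 0, -0.23, 0, 0, 0, 0.3, 0, 0, 0, 0, 0, 0.6, 0, 0, 0, 0, 0, 0.9, 0, 0, 0, 0, 0],
)

```text
time_s: 10.5
position: [522.0, -140.1, 155.6]
ee_rot: [-3.14, -0.001, 1.537]
wrist_force: [0.7, 0.7, -1.5]
gripper_width: 51.1
grip_force: 63.0
```

Request:
step_arm(
  motion=[0.95, -0.03, 0, 0, 0, 0, 0.95, -0.03, 0, 0, 0, 0, 0.95, -0.03, 0, 0, 0, 0, 0.95, -0.03, 0, 0, 0, 0, 0.95, -0.03, 0, 0, 0, 0, 0.95, -0.03, 0, 0, 0, 0, 0.95, -0.03, 0, 0, 0, 0, 0.95, -0.03, 0, 0, 0, 0, 0.8, -0.03, 0, 0, 0, 0, 0.6, -0.03, 0, 0, 0, 0],
)

```text
time_s: 11.5
position: [520.9, 131.5, 155.7]
ee_rot: [-3.139, -0.0, 1.54]
wrist_force: [-0.1, -0.1, -1.7]
gripper_width: 51.1
grip_force: 63.0
```

Request:
step_arm(
  motion=[0.3, 0, 0.2, 0, 0, 0, 0.1, 0, 0.5, 0, 0, 0, 0, 0, 0.8, 0, 0, 0, 0, 0, 0.8, 0, 0, 0, 0, 0, 0.6, 0, 0, 0, 0, 0, 0.4, 0, 0, 0, 0, 0, 0.3, 0, 0, 0, 0, 0, 0, 0, 0, 0, 0, 0, 0, 0, 0, 0],
)

```text
time_s: 12.4
position: [523.0, 140.8, 49.2]
ee_rot: [3.141, -0.0, 1.538]
wrist_force: [-0.1, 0.4, -0.5]
gripper_width: 50.7
grip_force: 63.0
```

```bash
cat > p.py <<'E'
from h import *
import sys
n=sys.argv[1]
im,P,d=cloud('wrist');save(n,im);np.savez(n,im=im,P=P);Z=P[...,2];hsv=cv2.cvtColor(im,cv2.COLOR_RGB2HSV).astype(int)
s=sensors.sense();print(s['position'],s['ee_rot'],s['gripper_width'])
lo,hi=map(float,sys.argv[2:4])
def rep(m,t):
    N,l,st,_=cv2.connectedComponentsWithStats(m.astype(np.uint8))
    for k in range(1,N):
        if st[k,4]>1200:
            q=P[l==k];c,sz,a=cv2.minAreaRect(q[:,:2].astype(np.float32));print(t,'z',np.median(q[:,2]).round(1),'c',np.round(c,1),'size',np.round(sz,1),'ang',round(a,1),'px',st[k],'min',q[:,:2].min(0).round(1),'max',q[:,:2].max(0).round(1))
rep((Z>lo)&(Z<hi)&(hsv[...,1]<60)&(hsv[...,2]>70),'lid')
rep((hsv[...,1]>110)&(hsv[...,2]>90)&(Z<20)&(Z>-5),'cork')
E
python3 p.py w4 50 62
```

```text
[523.1425294  140.80424503  49.48407805] [ 3.14029269e+00 -9.95330648e-05  1.53838991e+00] 50.75319115369075
lid z 58.2 c [523.6 149.2] size [77.2 63.9] ang 88.1 px [ 189  182  181  194 7868] min [491.7 109.8] max [555.6 188. ]
lid z 58.9 c [523.4 144.3] size [69.4 39.5] ang 88.1 px [  222   213   117   169 17807] min [502.7 109.6] max [544.2 179.5]
cork z 4.1 c [426.3 257. ] size [18.7 57.7] ang 85.3 px [   0    0  121   41 4230] min [397.3 249.1] max [454.9 268.5]
cork z 4.4 c [523.1 166.9] size [60.5 78.9] ang 89.1 px [ 196  143  162  119 6304] min [483.3 137.3] max [562.9 197.6]
cork z 3.9 c [404.9 140.4] size [64.6 92.2] ang 4.0 px [    0   169   124   166 15697] min [372.9  92.9] max [439.2 188.6]
```

View pics/w4.png

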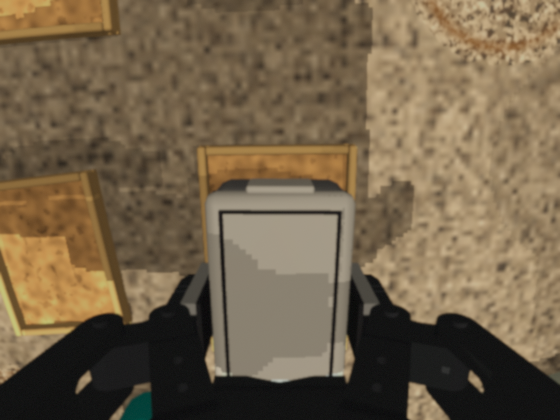

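Request:
step_arm(
  motion=[0, 0, 0.2, 0, 0, -0.15, 0, 0, 0.2, 0, 0, 0, 0, 0, 0.1, 0, 0, 0, 0, 0, 0.05, 0, 0, 0, 0, 0, 0, 0, 0, 0],
)

```text
time_s: 12.95
position: [522.7, 140.8, 32.3]
ee_rot: [-3.142, 0.0, 1.556]
wrist_force: [0.0, 0.2, -1.8]
gripper_width: 51.1
grip_force: 63.0
```

Request:
step_arm(
  motion=[0, 0, 0, 0, 0, 0, 0, 0, 0, 0, 0, 0, 0, 0, 0, 0, 0, 0, 0, 0, 0, 0, 0, 0, 0, 0, 0, 0, 0, 0, 0, 0, 0, 0, 0, 0, 0, 0, 0, 0, 0, 0],
  fingers=1,
)

```text
time_s: 13.65
position: [522.7, 140.7, 32.3]
ee_rot: [-3.142, -0.0, 1.556]
wrist_force: [-0.4, -0.1, -0.6]
gripper_width: 85.9
grip_force: 0.0
```

Request:
step_arm(
  motion=[0, 0, -0.5, 0, 0, 0, 0, 0, -1, 0, 0, 0, 0, 0, -1, 0, 0, 0, 0, 0, -1, 0, 0, 0, 0, 0, -1, 0, 0, 0, 0, 0, -0.7, 0, 0, 0, 0, 0, 0, 0, 0, 0],
)

```text
time_s: 14.35
position: [523.8, 140.9, 191.1]
ee_rot: [3.136, -0.0, 1.556]
wrist_force: [-0.4, 0.6, 0.1]
gripper_width: 85.4
grip_force: 0.0
```

Request:
step_arm(
  motion=[0.4, 0, 0, 0, 0, 0, 0.9, 0, 0, 0, 0, 0, 1, 0, 0, 0, 0, 0, 1, 0, 0, 0, 0, 0, 1, 0, 0, 0, 0, 0, 0.8, 0, 0, 0, 0, 0, 0.4, 0, 0, 0, 0, 0, 0, 0, 0, 0, 0, 0],
)

```text
time_s: 15.15
position: [524.4, 307.0, 186.9]
ee_rot: [-3.14, 0.001, 1.558]
wrist_force: [0.2, -0.6, 0.3]
gripper_width: 85.7
grip_force: 0.0
```

```bash
python3 p.py w5 28 90
```

```text
[524.68872159 305.8652649  187.27139168] [-3.14006436e+00  7.87709998e-04  1.55726488e+00] 85.7034034720909
lid z 74.6 c [525.4 319.7] size [124.   51.3] ang 88.1 px [ 248  108   69  154 9701] min [497.9 257.9] max [552.8 381.6]
lid z 41.6 c [524.  164.6] size [47.7 50.1] ang 88.3 px [ 253  330   56   52 2475] min [498.3 140.9] max [548.9 188.7]
cork z 3.9 c [415.3 318.9] size [147.9  80.1] ang 89.5 px [  105    98   100   163 13410] min [375.  244.9] max [455.8 392.9]
cork z 4.8 c [523.3 155.9] size [83.1 74.9] ang 88.4 px [ 242  305   77   72 1867] min [484.8 115.2] max [560.8 198. ]
cork z 4.0 c [416.1 139.7] size [42.4 95.9] ang 4.1 px [ 156  314   46   77 2035] min [394.9  91.7] max [439.8 188.7]
```

View pics/w5.png

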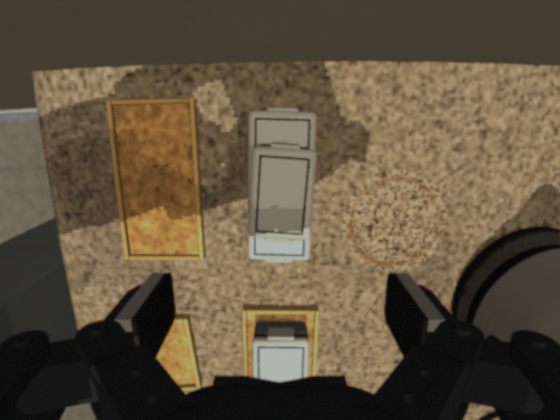

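Run:
```python
from h import *
P=np.load('w5.npz')['P'];Z=P[...,2]
for lo,hi in((68,84),(30,45)):
    m=(Z>lo)&(Z<hi);m[:95]=0;m[270:]=0;m[:,:240]=0;m[:,325:]=0;q=P[m];print(cv2.minAreaRect(q[:,:2].astype(np.float32)),q.mean(0))
```

```text
((526.2177124023438, 323.7044677734375), (67.97920989990234, 44.164276123046875), 85.1906967163086) [526.22645611 325.54217573  75.3139174 ]
((525.5790405273438, 319.73199462890625), (124.16093444824219, 51.94646453857422), 87.84617614746094) [524.83038972 333.06340521  37.25417063]
```

Request:
step_arm(
  motion=[0.28, 0.05, 0.4, 0, 0, 0, 0.3, 0, 0.8, 0, 0, 0.58, 0, 0, 0.8, 0, 0, 0, 0, 0, 0.8, 0, 0, 0, 0, 0, 0.6, 0, 0, 0, 0, 0, 0.4, 0, 0, 0, 0, 0, 0.2, 0, 0, 0, 0, 0, 0.07, 0, 0, 0, 0, 0, 0, 0, 0, 0],
)

```text
time_s: 16.1
position: [527.1, 323.1, 66.6]
ee_rot: [3.141, -0.0, 1.487]
wrist_force: [-0.7, -0.4, 0.0]
gripper_width: 85.5
grip_force: 0.0
```

Request:
step_arm(
  motion=[0, 0, 0, 0, 0, 0, 0, 0, 0, 0, 0, 0, 0, 0, 0, 0, 0, 0, 0, 0, 0, 0, 0, 0, 0, 0, 0, 0, 0, 0, 0, 0, 0, 0, 0, 0, 0, 0, 0, 0, 0, 0, 0, 0, 0, 0, 0, 0],
  fingers=0,
)

```text
time_s: 16.9
position: [527.2, 323.3, 66.9]
ee_rot: [3.14, -0.001, 1.487]
wrist_force: [-1.0, 0.2, 6.0]
gripper_width: 43.2
grip_force: 63.1
```

Request:
step_arm(
  motion=[0, 0, -0.2, 0, 0, 0, 0, 0, -0.5, 0, 0, 0, 0, 0, -0.8, 0, 0, 0, 0, 0, -0.6, 0, 0, 0, 0, 0, -0.2, 0, 0, -0.4, 0, 0, 0, 0, 0, -0.4, 0, 0, 0, 0, 0, -0.43, 0, 0, 0, 0, 0, 0],
)

```text
time_s: 17.7
position: [526.9, 323.1, 136.1]
ee_rot: [3.141, -0.0, 1.635]
wrist_force: [0.6, 0.4, -1.5]
gripper_width: 43.0
grip_force: 62.3
```

Request:
step_arm(
  motion=[-0.3, -0.23, 0, 0, 0, 0, -0.7, -0.54, 0, 0, 0, 0, -1, -0.78, 0, 0, 0, 0, -1, -0.78, 0, 0, 0, 0, -1, -0.78, 0, 0, 0, 0, -1, -0.78, 0, 0, 0, 0, -0.6, -0.46, 0, 0, 0, 0, -0.2, -0.15, 0, 0, 0, 0],
)

```text
time_s: 18.5
position: [402.4, 139.7, 135.8]
ee_rot: [3.141, 0.0, 1.632]
wrist_force: [0.8, -0.2, -1.1]
gripper_width: 43.0
grip_force: 62.3
```

Request:
step_arm(
  motion=[0, 0, 0.3, 0, 0, 0, 0, 0, 0.7, 0, 0, 0, 0, 0, 0.8, 0, 0, 0, 0, 0, 0.6, 0, 0, 0, 0, 0, 0.35, 0, 0, 0, 0, 0, 0.18, 0, 0, 0, 0, 0, 0, 0, 0, 0],
)

```text
time_s: 19.2
position: [403.3, 141.2, 46.9]
ee_rot: [-3.141, -0.0, 1.635]
wrist_force: [-1.1, -0.3, -1.3]
gripper_width: 42.7
grip_force: 62.3
```

```bash
python3 p.py w6 50 62
```

```text
[403.55451868 141.13672039  47.46608198] [ 3.14121931e+00 -3.57451884e-05  1.63457000e+00] 42.833520944537874
lid z 55.2 c [403.8 141.5] size [44.1 69.6] ang 4.0 px [ 219  216  122  165 6739] min [380.6 106.9] max [426.8 176.7]
lid z 55.8 c [403.6 141.4] size [31.5 52.5] ang 4.0 px [  235   246    90   123 10413] min [386.7 114.6] max [420.9 168.1]
cork z 4.9 c [416.1 256. ] size [74.5 14.3] ang 0.7 px [ 240    0  173   36 4259] min [378.8 249.2] max [453.4 263.6]
cork z 4.2 c [513.5 154.9] size [84.9 57.3] ang 88.7 px [ 424  156  136  157 5909] min [484.3 113.1] max [542.9 197.8]
cork z 4.3 c [401.8 164.1] size [70.6 44.8] ang 4.1 px [ 207  167  144   94 6692] min [365.8 139.4] max [438.3 188.3]
```

View pics/w6.png

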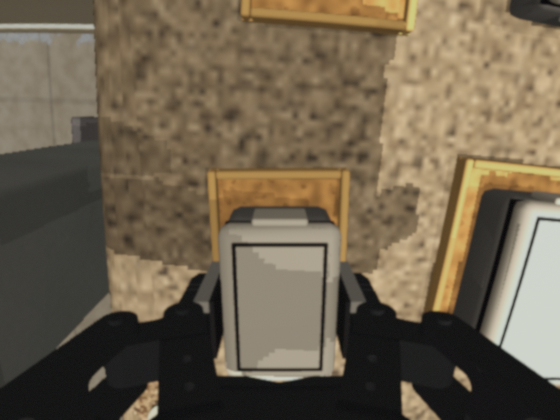

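Request:
step_arm(
  motion=[0, 0, 0.2, 0, 0, 0, 0, 0, 0.15, 0, 0, 0, 0, 0, 0.08, 0, 0, 0, 0, 0, 0.02, 0, 0, 0, 0, 0, 0, 0, 0, 0],
)

```text
time_s: 19.75
position: [403.2, 140.9, 33.8]
ee_rot: [-3.142, -0.0, 1.634]
wrist_force: [0.8, -0.0, 0.1]
gripper_width: 43.1
grip_force: 62.3
```

Request:
step_arm(
  motion=[0, 0, 0, 0, 0, 0, 0, 0, 0, 0, 0, 0, 0, 0, 0, 0, 0, 0, 0, 0, 0, 0, 0, 0, 0, 0, 0, 0, 0, 0, 0, 0, 0, 0, 0, 0, 0, 0, 0, 0, 0, 0],
  fingers=1,
)

```text
time_s: 20.45
position: [403.2, 140.9, 33.8]
ee_rot: [3.142, -0.0, 1.634]
wrist_force: [-0.3, -0.1, -0.5]
gripper_width: 85.3
grip_force: 0.0
```

Request:
step_arm(
  motion=[0, 0, -0.5, 0, 0, 0, 0, 0, -1, 0, 0, 0, 0, 0, -1, 0, 0, 0, 0, 0, -1, 0, 0, 0, 0, 0, -1, 0, 0, 0, 0, 0, -0.7, 0, 0, 0, 0, 0, 0, 0, 0, 0.42, 0, 0, 0, 0, 0, 0.43],
)

```text
time_s: 21.25
position: [403.3, 140.9, 190.4]
ee_rot: [3.14, -0.0, 1.53]
wrist_force: [-0.5, -0.4, -0.7]
gripper_width: 85.4
grip_force: 0.0
```

```bash
python3 p.py w7 28 50
```

```text
[403.16563065 140.91486267 190.05131041] [ 3.14102436e+00 -8.91648636e-05  1.52788456e+00] 85.42036951665736
lid z 37.5 c [522.8 272.9] size [31.9 51.9] ang 89.3 px [ 399    0   72   48 3127] min [496.8 256.8] max [548.8 289.2]
lid z 41.6 c [522.5 140.9] size [92.4 51.8] ang 89.1 px [ 392  141   72  113 6922] min [496.3  94.8] max [549.  187.1]
lid z 41.5 c [403.8 141.3] size [43.1 68.6] ang 2.7 px [ 249  161   60   85 4217] min [381.2 106.7] max [426.4 175.5]
cork z 3.8 c [416.2 275. ] size [51.4 74.9] ang 89.3 px [ 242    0   94   69 5872] min [378.7 249.1] max [453.3 301.1]
cork z 4.5 c [523.1 140.8] size [113.6  76.2] ang 88.3 px [ 368  126   91  124 2922] min [484.2  84.9] max [562.8 197.9]
cork z 4.4 c [403.1 144.2] size [69.6 85. ] ang 3.9 px [ 234  140   83  103 2738] min [365.7  99.8] max [436.6 188.3]
```

Request:
step_arm(
  motion=[0.3, 0.19, 0, 0, 0, 0, 0.8, 0.5, 0, 0, 0, 0, 1, 0.62, 0, 0, 0, 0, 1, 0.62, 0, 0, 0, 0, 1, 0.62, 0, 0, 0, 0, 1, 0.62, 0, 0, 0, 0, 0.7, 0.43, 0, 0, 0, 0, 0.33, 0.21, 0, 0, 0, 0, 0, 0, 0, 0, 0, 0],
)

```text
time_s: 22.2
position: [524.7, 321.8, 188.8]
ee_rot: [-3.141, 0.0, 1.535]
wrist_force: [-0.8, 0.2, -0.8]
gripper_width: 85.2
grip_force: 0.0
```

```bash
python3 p.py w8 28 50
```

```text
[524.31790977 320.9138049  188.95154961] [-3.14064324e+00  4.33180084e-04  1.53419902e+00] 85.58151887640886
lid z 37.6 c [525.4 319.9] size [123.6  51.7] ang 87.8 px [ 247  128   67  149 9256] min [497.9 258.2] max [552.6 382. ]
lid z 41.4 c [523.9 171.3] size [33.9 50.1] ang 88.4 px [ 257  342   55   40 1762] min [498.5 154.4] max [548.8 188.3]
cork z 3.9 c [415.2 318.5] size [147.8  80.1] ang 89.3 px [  106   118   102   160 12656] min [375.4 245. ] max [456.  392.6]
cork z 5.2 c [522.3 162.5] size [69.9 75.1] ang 88.9 px [ 245  317   76   61 1646] min [484.2 128.1] max [560.5 197.7]
```

Request:
step_arm(
  motion=[-0.02, 0.03, 0.4, 0, 0, 0, 0, 0, 0.9, 0, 0, 0, 0, 0, 1, 0, 0, 0, 0, 0, 1, 0, 0, 0, 0, 0, 0.9, 0, 0, 0, 0, 0, 0.7, 0, 0, 0, 0, 0, 0.35, 0, 0, 0, 0, 0, 0.13, 0, 0, 0, 0, 0, 0, 0, 0, 0],
)

```text
time_s: 23.15
position: [525.4, 319.5, 28.6]
ee_rot: [3.141, -0.0, 1.532]
wrist_force: [0.7, 0.6, 1.0]
gripper_width: 85.4
grip_force: 0.0
```

Request:
step_arm(
  motion=[0, 0, 0, 0, 0, 0, 0, 0, 0, 0, 0, 0, 0, 0, 0, 0, 0, 0, 0, 0, 0, 0, 0, 0, 0, 0, 0, 0, 0, 0, 0, 0, 0, 0, 0, 0, 0, 0, 0, 0, 0, 0],
  fingers=0,
)

```text
time_s: 23.85
position: [525.9, 319.8, 29.6]
ee_rot: [3.14, -0.001, 1.532]
wrist_force: [-0.9, -0.8, 6.5]
gripper_width: 50.8
grip_force: 65.0
```

Request:
step_arm(
  motion=[0, 0, -0.2, 0, 0, 0, 0, 0, -0.5, 0, 0, 0, 0, 0, -0.6, 0, 0, 0, 0, 0, -0.2, 0, 0, 0, 0, 0, 0, 0, 0, 0],
)

```text
time_s: 24.35
position: [525.8, 319.8, 74.6]
ee_rot: [3.14, -0.001, 1.532]
wrist_force: [0.4, 0.5, -3.7]
gripper_width: 50.6
grip_force: 64.0
```

Request:
step_arm(
  motion=[-0.14, -0.3, 0, 0, 0, 0, 0, -0.7, 0, 0, 0, 0, 0, -0.9, 0, 0, 0, 0, 0, -0.9, 0, 0, 0, 0, 0, -0.6, 0, 0, 0, 0, 0, -0.23, 0.2, 0, 0, -0.25, 0, 0, 0.4, 0, 0, 0, 0, 0, 0.23, 0, 0, 0, 0, 0, 0, 0, 0, 0, 0, 0, 0, 0, 0, 0],
)

```text
time_s: 25.35
position: [416.9, 319.5, 48.1]
ee_rot: [-3.141, 0.0, 1.562]
wrist_force: [0.5, 0.8, -1.9]
gripper_width: 50.6
grip_force: 63.9
```

```bash
python3 p.py w9 50 62
```

```text
[416.94519502 319.54220932  48.42839943] [ 3.14134966e+00 -7.96881753e-05  1.56186234e+00] 50.94402553020893
lid z 55.8 c [417.6 335.3] size [92.8 52.3] ang 88.5 px [ 204  138  151  238 8356] min [391.4 288.3] max [443.7 381.7]
lid z 56.3 c [417.4 329.9] size [86.3 39.5] ang 89.6 px [  220   166   120   216 23090] min [397.4 286.8] max [437.3 373.1]
cork z 4.6 c [418.1 353.6] size [77.2 79.3] ang 89.5 px [ 198  108  166  154 6191] min [378.3 314.7] max [457.8 392.5]
```

View pics/w9.png

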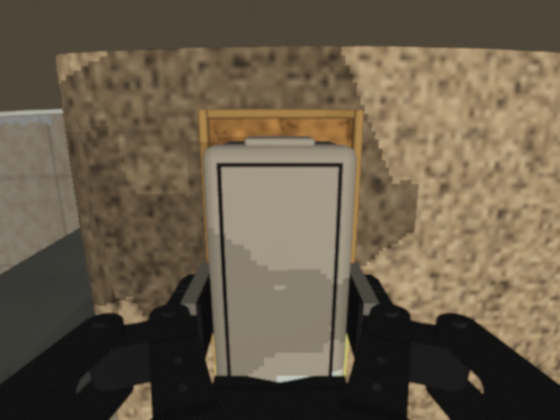

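Request:
step_arm(
  motion=[0, 0.02, 0.2, 0, 0, 0, 0, 0, 0.15, 0, 0, 0, 0, 0, 0.09, 0, 0, 0, 0, 0, 0.03, 0, 0, 0, 0, 0, 0, 0, 0, 0],
)

```text
time_s: 25.9
position: [416.9, 319.6, 34.3]
ee_rot: [-3.141, 0.0, 1.562]
wrist_force: [-0.6, 0.4, -3.3]
gripper_width: 50.9
grip_force: 63.9
```

Request:
step_arm(
  motion=[0, 0, 0, 0, 0, 0, 0, 0, 0, 0, 0, 0, 0, 0, 0, 0, 0, 0, 0, 0, 0, 0, 0, 0, 0, 0, 0, 0, 0, 0, 0, 0, 0, 0, 0, 0, 0, 0, 0, 0, 0, 0],
  fingers=1,
)

```text
time_s: 26.6
position: [416.9, 319.6, 34.4]
ee_rot: [-3.142, -0.0, 1.562]
wrist_force: [-0.4, 0.6, -0.2]
gripper_width: 85.5
grip_force: 0.0
```

Request:
step_arm(
  motion=[0, 0, -0.5, 0, 0, 0, 0, 0, -1, 0, 0, 0, 0, 0, -1, 0, 0, 0, 0, 0, -1, 0, 0, 0, 0, 0, -1, 0, 0, 0, 0, 0, -0.7, 0, 0, 0, 0, 0, 0, 0, 0, 0, 0, 0, 0, 0, 0, 0],
)

```text
time_s: 27.4
position: [416.8, 319.5, 190.0]
ee_rot: [-3.141, 0.0, 1.562]
wrist_force: [-0.3, -0.6, -0.8]
gripper_width: 85.6
grip_force: 0.0
```

```bash
python3 p.py w10 28 50
python3 - <<'E'
from h import *
im,P,d=cloud('top');np.savez('top',im=im,P=P);save('tf',cv2.resize(im,(800,600)))
E
python3 m.py | grep -E 'tray|shaker|spice'
```

```text
[416.52575606 319.40158337 189.3380739 ] [-3.14001809e+00  7.30237510e-04  1.56235234e+00] 85.26654895468951
lid z 41.6 c [417.3 319.1] size [123.8  51.1] ang 89.6 px [ 247  126   66  151 9295] min [391.3 257.2] max [442.7 381.1]
lid z 41.5 c [512.8 161.8] size [54. 31.] ang 89.5 px [ 364  338   39   56 1261] min [497.2 134.9] max [528.4 188.8]
cork z 4.7 c [417.8 321.5] size [141.8  77.7] ang 89.5 px [ 236  111   90  159 3788] min [379.  250.5] max [457.1 392.6]
cork z 4.5 c [504.7 154.3] size [88.2 38.5] ang 88.2 px [ 345  313   43   74 1213] min [485.6 110.4] max [524.8 198.9]
cork z 4.3 c [401.1 153.5] size [66.9 68. ] ang 3.1 px [ 231  323   69   57 1573] min [368.2 120.9] max [436.  189.3]
long_tray c [418.3 308.7] size [121.6  77.5] ang 89.6 z 7.2 n 443 mean [419.6 280.4]
med_tray c [524.7 140.1] size [118.   79.3] ang 88.3 z 6.6 n 572 mean [516.3 134.3]
small_tray c [403. 143.] size [68.8 91.2] ang 3.1 z 6.1 n 566 mean [400.  141.3]
round_tray c [ 410.9 -198.8] size [75.8 74.7] ang 89.9 z 5.8 n 386 mean [ 411.  -190.4]Traceback (most recent call last):
  File "m.py", line 17, in <module>
    rect((Z>lo)&(Z<hi),b,n)
    ~~~~^^^^^^^^^^^^^^^^^^^
  File "m.py", line 9, in rect
    k=1+st[1:,4].argmax(); m=cv2.morphologyEx((l==k).astype(np.uint8),cv2.MORPH_CLOSE,np.ones((5,5)))>0
        ~~~~~~~~~~~~~~~^^
ValueError: attempt to get argmax of an empty sequence
```

View pics/tf.png

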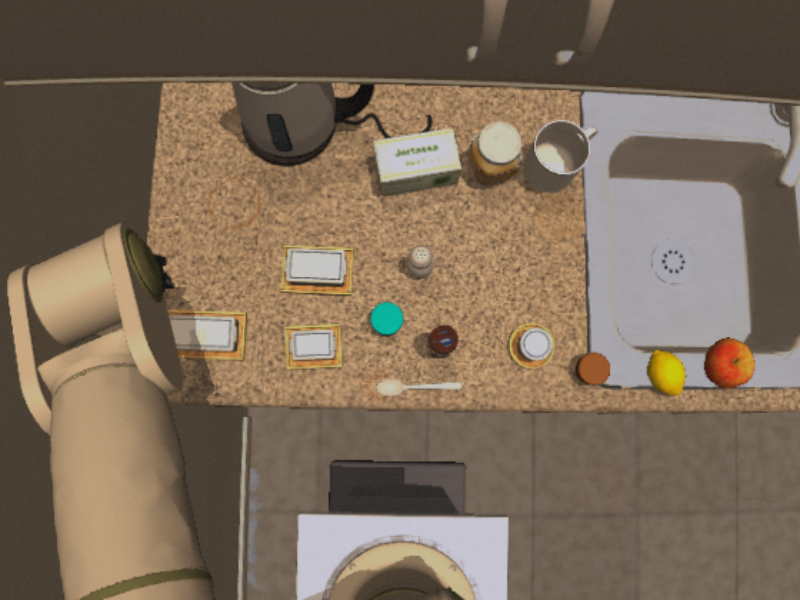

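The picture shows all four containers inside their trays: long (205,335), medium (317,268), small (313,346) and round (533,346). The shaker (420,262) and spice jar (443,340) have not moved.

```bash
python3 -c "
from cell import job
print(job.job_done())"
```

```text
the job is handed in; nothing more can be done
None
```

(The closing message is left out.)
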